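# Seat a round cover glass in its vacuum nest and switch on the vacuum

## Robot

A 6-joint arm with a two-finger parallel gripper is mounted at the origin on the work surface. World frame = base frame: x ahead of the robot, y to its left, z up, the work surface at z = 0. Lengths are in mm, angles in rad, forces in N, time in s.
With the tool pointing down it reaches from about 250 to 850 mm from the base axis. Payload 12.5 kg.
Tool frame: the origin (TCP) lies midway between the tips of the shut fingers; the grasp point (between the pads) lies 19 mm behind it; y points along the fingers, z is the direction in which the jaws open and shut, and the axes are right-handed (so a half turn about y gives the same grasp; the last joint's range is limited). The gripper opens to 93 mm and grips with 3 to 60 N. Pads are 15 mm wide; open, the fingers measure 128 mm over their backs; the gripper's body (75 mm by 188 mm) begins 65 mm behind the grasp point.
Start: joints at [1.224, 0.351, 1.652, -0, 1.139, -0.085], TCP at [142.319, 531.253, 218.633] pointing down, gripper open.
Joint ranges: [-2.75, 2.75], [-0.79, 2.1], [0.01, 2.65], [-1.57, 4.71], [0.07, 3.14], [-2.87, 2.87]. Speed limits (rad/s): [2.22, 2.22, 2.79, 3.14, 3.14, 3.14].

## Interface

Orientations are given as a unit quaternion [w, x, y, z].
In Python, from bench import env, optics, models gives the robot as it stands.
- The arm moves only by the shell command python3 -m crank 'ROWS' [FORCE]. ROWS is JSON, a list of rows, each an object of numbers: "hand": the gripper's target within -1 to 1 (fully open at 1, half-way at 0, shut at -1); "x", "y", "z": the shift along the tool's x, y, z in mm; "roll": the turn about the tool's y in degrees. A call has exactly 5 rows; each row is the pose to reach, as a shift and turn from the pose measured when the call began, along the tool's axes at that moment; what a row does not reach only later rows make up. A row lasts 1/12 s, in which the tool goes at most 41.7 mm and 7.16 degrees, less where a joint would pass 70% of its speed; a pose out of reach is approached as far as the arm can. A call with a gripper value outside its range is refused whole. The fingers move at their own pace and stop on an object; FORCE is the grip in N (left out, the last holds). Time passes only in rows, so rows that repeat a pose let the fingers close, or fill a call up. It gives the time, the measured TCP pose, the force and the opening at its end, in the units of the state.
- env.get_state(): the state, without advancing time (a new reading comes with each control period).
- optics.get_image(name): name is "scene" or "top" or "wrist"; returns the picture (384x512x3 uint8, blue, green, red); there is no depth.
- optics.get_calibration(name): a dict with "camera_matrix" (3x3 intrinsics, pixels), "rvec" (rotation vector, rad) and "tvec" (3), from world to camera coordinates, as OpenCV has them. Camera axes: x right, y down, z forward; pixel columns grow to the right and rows downward; lengths in mm; the calibration is good to about 2 mm. A picture is of the moment at which its call begins: read the wrist's pose just before it. get_calibration takes no time and is no camera call; for the wrist camera it gives the pose at the moment of the call.
- env.job_done(): hands the job in, once; it reports no verdict.
Trained networks look in the newest picture that a camera, given by its name, has taken for a name from the list of things; names that differ only in an ending like _2 or _b are one class to them, and where a whole thing is asked for, a point or a joint stands for the part that bears it (a point fixed in the world has none). Each returns a list of dicts, best first, with "confidence" (0 to 1); they miss things now and then, are a little off and sometimes report something else, mostly with a low value. They report only what shows in the picture. A call takes as long as a camera call. They do not tell look-alikes from the thing itself.
- models.spot_in(camera, target): "location" ([column, row] in pixels, amid what is visible of it).
- models.regions_of(camera, target): "mask" (384x512 bool, what is visible of it) and "location" ([column, row] in pixels, amid what is visible of it).
- models.landmark_of(camera, target): "location" ([column, row] in pixels: a listed point, or the origin of a listed thing).
The state is a dict: "clock": time; "joints": joint angles; "joint_vel": joint speeds; "tau": joint torques, N m; "ee_pos": TCP position; "ee_rot": TCP orientation; "contact_force": force on the tool from outside, world axes, zero at the start; "wrist_torque": the same for the moment, N m; "grip_width": opening from 0.0 (shut) to 1.0 (fully open).
Only numpy, scipy, OpenCV 4.12 (cv2) and the standard library are available. Lean on these libraries where they do the work, as an engineer would, in place of code of your own. Each camera call takes 0.05 s, during which the arm holds its last target.

## Task

The vacuum holding jig already has the display lying in one of its two nests; the black-rimmed round cover glass lies loose on the deck in front of the other, empty nest. With the fingertips gently push the cover glass across the deck and over the nest's edge until it drops in and lies flat, sliding it all the way and never picking it up; then push the red-knobbed lever of the jig's hand valve all the way over, away from the robot, to hold the glass by vacuum. Leave the display in its nest and everything else on the bench where it is.

Things in the scene. Friction and masses are not known exactly. Their poses are not given: they have to be found in the camera images.
- jig: Base of the vacuum jig: fixed aluminium plate 200 mm (x) by 490 mm (y), top 20 mm above the bench. Origin on the bench under its middle; x points away from the robot (yaw within 0.25 rad). On it, same axes: two off-white nest plates, centres 80 mm either side (y); at one end (y 213 mm) the grey hand valve, at the other a gauge 120 mm tall. Which side and which end vary.
- glass_plate: The nest plate with the empty nest, fixed: off-white slab 190 mm (x) by 150 mm (y) by 14 mm. Origin at the centre of its underside, 20 mm above the bench; axes as the jig's. Its flat top, the deck, is 34 mm above the bench; the nest's centre lies 35 mm from the plate's centre towards +x (away from the robot).
- nest (a point): Centre of the empty nest's floor: a round recess 74 mm across and 6 mm deep with square edges and a dark blue-grey floor (28 mm above the bench; the deck round it is 34 mm above the bench). Axes as the jig's.
- cover_glass: Loose rigid disc 70 mm across, 8 mm thick, 50 to 100 g, black rim, pale blue top. Origin at its underside's centre, z its axis. Starts flat on the deck on the robot's side, 47 to 100 mm from the nest's centre. Once its centre passes the edge it tips in, rear edge up to 7 mm above the deck until pushed on and dropped too. Seated it stands 2 mm proud of the deck.
- display: The display, already in the other nest (same size of nest, on the other nest plate): a loose disc 70 mm across and 8 mm thick, steel rim, dark navy face with a small blue tab, 2 mm proud of its deck. Origin at the centre of its underside. To be left alone.
- vacuum_lever (a joint): Lever of the hand valve, rad: 0 = off, leaning 0.5 rad back towards the robot; 1.0 = fully on at its stop, leaning 0.5 rad away from the robot (along the jig's +x). It starts at 0 to 0.2. Friction holds it where it is left; about 2 N at the knob moves it.
- lever_knob (a point): Centre of the red ball knob, 24 mm across, on the end of the lever's 9 mm steel rod, 65 mm from the pivot. 123 to 131 mm above the bench as it swings. Moves with the lever.
- lever_pivot (a point): Axis of the lever, 66 mm above the bench, along the jig's y, on top of the grey valve block (75 mm along the jig's x, 38 mm along its y, top 54 mm above the bench, two cheeks beside the pivot to 73 mm). The point's x is the jig's x.
- solvent_bottle: Light-blue pump bottle, 72 mm across, about 150 mm tall, origin under it. Bystander.
- cot_jar: Small pale jar with a yellow cap, 64 mm across, 75 mm tall, origin under it. Bystander.
- tape_roll: Blue roll of tape lying flat, 84 mm across, 24 mm high, origin under its middle. Bystander.
- tweezers: Steel tweezers lying flat, about 125 mm long along their x, 10 mm high. Bystander.
- vacuum_pen: White vacuum pick-up pen lying flat, about 147 mm long along its x, 13 mm high. Bystander.
Mind the look-alikes: they are no part of the job. What is shaped like the cover_glass but brown, orange or yellow is not meant.

How it is judged (in metres and radians):
On the way, in this order (a step that is already met when the one before it is completed fails the run):
1. the cover glass has dropped into the empty nest and lies flat on its floor (horizontal distance between cover_glass and nest below 0.004 m and z of cover_glass in the frame of nest below 0.0015 m and angle between cover_glass's own z axis and vertical below 0.04 rad), for 0.2 s.
2. then the vacuum lever is pushed fully over, with the glass still in its nest (all of step 1 and value of joint vacuum_lever above 0.9 rad), for 0.2 s.
At the end, for the whole second after the job is handed in: The cover glass lies flat in its nest (within 4 mm of its centre, underside within 1.5 mm of the floor, tilted less than 0.04 rad) and at rest; the vacuum lever stands above 0.9 rad of its 1.0; the display has stayed flat in its own nest (all of step 2 and linear speed of cover_glass below 0.01 m/s and distance of display from where it was at the start of the episode below 0.008 m and angle between display's own z axis and vertical below 0.04 rad); the robot touches nothing.
It fails at once if the cover glass is lifted (more than 6 mm above the deck) (z of cover_glass in the frame of glass_plate above 0.02 m).
It fails at once if the cover glass is tipped up (over 0.5 rad) (angle between cover_glass's own z axis and vertical above 0.5 rad).
It fails at once if the cover glass is pushed or pressed harder than 40 N (contact force between the arm and cover_glass above 40 N).
It fails at once if the display is disturbed (moved more than 8 mm) (distance of display from where it was at the start of the episode above 0.008 m).
It fails at once if another thing on the bench is moved more than 20 mm (distance of any of solvent_bottle, cot_jar, tape_roll, tweezers, vacuum_pen from where it was at the start of the episode above 0.02 m).
It also fails if it takes over 48 s, if anything falls off the work surface, if the arm or the gripper's body presses on something with over 40 N, if the wrist force passes 120 N, or if a joint passes its speed limit or range.

## Working session

There is one attempt and no reset: what is moved stays moved. The work goes in short steps, Python scripts to look and compute and a shell command to move; the robot and the scene stay as the last step left them, time stands still between calls to the robot, and variables do not carry over. Pictures are saved under pics/ and viewed, and the job is handed in when it is done.

```bash
ls; mkdir -p pics; python3 - <<'E'
from bench import env, optics, models
import cv2
s=env.get_state(); print(s)
for n in ["scene","top","wrist"]:
    im=optics.get_image(n); cv2.imwrite(f"pics/{n}0.png",im)
    c=optics.get_calibration(n); print(n,c)
E
```

```text
pics
{'clock': 0.0, 'joints': array([ 1.22440149e+00,  3.51248214e-01,  1.65243994e+00,  8.02835484e-06,
        1.13909417e+00, -8.46076861e-02]), 'joint_vel': array([-4.22081435e-04,  7.83408108e-04,  3.89676310e-04,  1.54136619e-04,
        2.71333713e-05, -1.29727247e-03]), 'tau': array([ 8.94711084e-04, -4.97327793e+01, -2.85254842e+01,  6.99348631e-02,
        2.57146102e-02, -1.63241166e-04]), 'ee_pos': array([142.20145531, 530.93472094, 218.08884712]), 'ee_rot': array([-0.70064734,  0.701468  , -0.09238529,  0.09220037]), 'contact_force': array([ 0.52205458,  0.48324118, -0.31195304]), 'wrist_torque': array([ 0.01713563, -0.03786321, -0.02955708]), 'grip_width': 1.0029718848098315}
scene {'camera_matrix': array([[349.13855113,   0.        , 250.32790579],
       [  0.        , 349.13855113, 185.63101046],
       [  0.        ,   0.        ,   1.        ]]), 'rvec': array([ 1.17980057,  2.24493001, -1.06770038]), 'tvec': array([ 345.07381074, -198.66417363, 1462.44324112])}
top {'camera_matrix': array([[462.69032043,   0.        , 260.37095101],
       [  0.        , 462.69032043, 194.50909364],
       [  0.        ,   0.        ,   1.        ]]), 'rvec': array([ 2.17037453, -2.12837188,  0.16092622]), 'tvec': array([ -42.82640142,  551.94317257, 1216.38996859])}
wrist {'camera_matrix': array([[279.97921102,   0.        , 258.49511009],
       [  0.        , 279.97921102, 188.99752236],
       [  0.        ,   0.        ,   1.        ]]), 'rvec': array([-2.2953998 , -1.76026385, -0.2624285 ]), 'tvec': array([-548.86407375,  -34.42390854,  393.58607797])}
```

View pics/scene0.png

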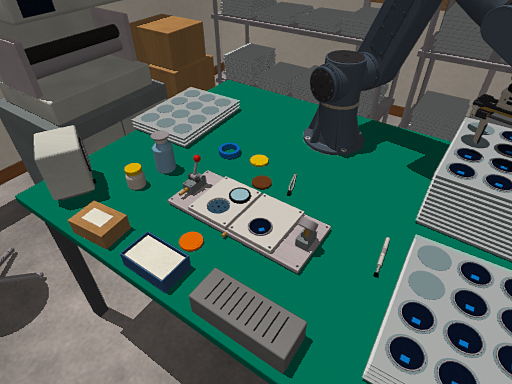

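View pics/top0.png

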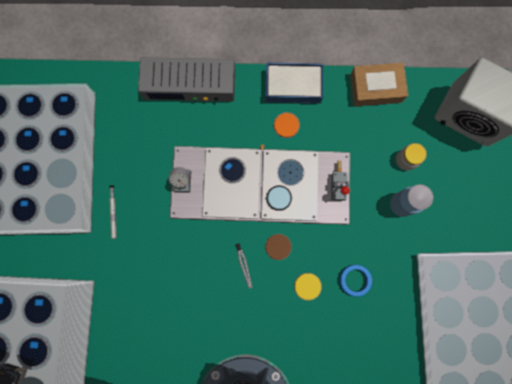

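View pics/wrist0.png

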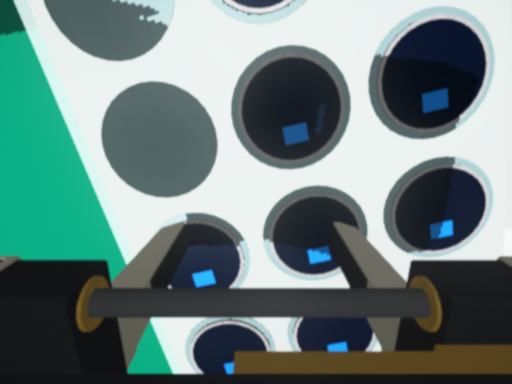

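The top view shows the jig with the cover glass (pale blue, black rim) at about (279,198), the empty nest at (291,172), the display at (232,170) and the red knob at (345,189). The brown (278,247), yellow (308,287) and orange (287,125) discs are look-alikes lying off the jig.

```bash
cat > h.py <<'E'
from bench import env, optics, models
import cv2, numpy as np
from scipy.spatial.transform import Rotation as R
def cal(n):
    c=optics.get_calibration(n); return np.array(c["camera_matrix"],float),R.from_rotvec(np.ravel(c["rvec"])).as_matrix(),np.ravel(c["tvec"]).astype(float)
def ray(c,px):
    K,Rm,t=c; d=Rm.T@np.linalg.solve(K,[px[0],px[1],1.]); return -Rm.T@t,d
def atz(c,px,z):
    o,d=ray(c,px); return (o+d*(z-o[2])/d[2])
def proj(c,P):
    K,Rm,t=c; q=K@(Rm@np.array(P,float)+t); return q[:2]/q[2]
def tri(obs):
    A=np.zeros((3,3));b=np.zeros(3)
    for c,px in obs:
        o,d=ray(c,px); d=d/np.linalg.norm(d); M=np.eye(3)-np.outer(d,d); A+=M;b+=M@o
    return np.linalg.solve(A,b)
def rot():
    q=env.get_state()["ee_rot"]; return R.from_quat([q[1],q[2],q[3],q[0]]).as_matrix()
E
python3 - <<'E'
from h import *
np.set_printoptions(precision=1,suppress=True)
ob={}
for n in ["top","scene"]:
    optics.get_image(n); c=cal(n)
    for t in ["cover_glass","nest","jig","glass_plate","display","lever_knob","lever_pivot"]:
        r=models.landmark_of(n,t)
        print(n,t,[(np.round(x["location"],1),round(x["confidence"],2)) for x in r[:3]])
        if r: ob.setdefault(t,[]).append((c,r[0]["location"]))
for t in ob: print(t,tri(ob[t]) if len(ob[t])>1 else None)
print(rot()); print(env.get_state()["clock"])
img=optics.get_image("top"); K=img[140:230,165:360]; cv2.imwrite("pics/crop0.png",cv2.resize(K,None,fx=4,fy=4,interpolation=cv2.INTER_CUBIC))
E
```

```text
top cover_glass [(array([278.8, 195.9]), 0.86), (array([307.8, 286.4]), 0.6), (array([277.5, 242.9]), 0.55)]
top nest [(array([290.3, 171.4]), 0.64), (array([261., 186.]), 0.5)]
top jig [(array([261.4, 183.9]), 0.61)]
top glass_plate [(array([288.5, 183.9]), 0.89)]
top display [(array([230.6, 173.6]), 0.71), (array([286.3, 185.9]), 0.37)]
top lever_knob [(array([407.9, 160. ]), 0.71), (array([347.7, 189.6]), 0.49)]
top lever_pivot [(array([340.6, 185. ]), 0.69)]
scene cover_glass [(array([241.2, 197.3]), 0.78), (array([191.8, 242.4]), 0.75), (array([259.9, 184.3]), 0.59)]
scene nest []
scene jig []
scene glass_plate [(array([226.9, 202.3]), 0.88), (array([217.8, 203. ]), 0.49)]
scene display [(array([136.2, 183.7]), 0.54), (array([260.2, 226.8]), 0.53)]
scene lever_knob [(array([196.5, 160.6]), 0.48), (array([295.5, 183.8]), 0.48)]
scene lever_pivot [(array([193.6, 176.2]), 0.68)]
cover_glass [548.9 -79.1  31.6]
nest None
jig None
glass_plate [ 585.3 -107.6   22.3]
display [711.7 -61.7 230.9]
lever_knob [ 587.8 -324.7  137.7]
lever_pivot [ 579.5 -246.4   64.3]
[[ 1.  -0.   0.3]
 [-0.3 -0.   1. ]
 [ 0.  -1.  -0. ]]
0.95
```

View pics/crop0.png

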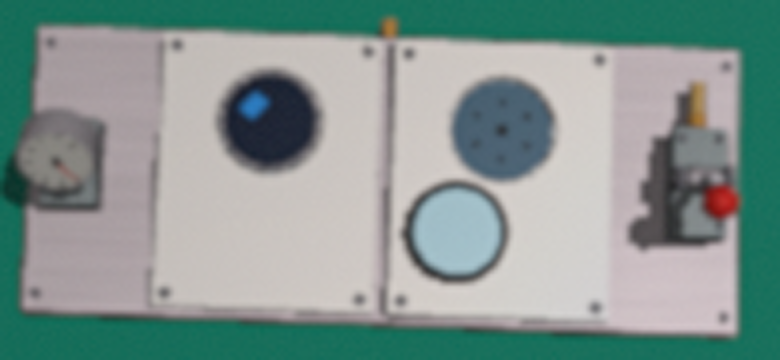

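```bash
python3 - <<'E'
from h import *
np.set_printoptions(precision=1,suppress=True)
c=cal("top"); f=lambda u,v,z: atz(c,(u/4+165-.375,v/4+140-.375),z)
n=f(503,130,28);g=f(457,231,42);d=f(270,121,36)
print("nest rim",f(503,130,34),"floor",n,"glass",g,"disp",d,"knob",f(721,202,127))
e=[f(164,37,34),f(613,50,34),f(390,316,34),f(608,320,34),f(20,311,20),f(738,335,20),f(38,25,20),f(740,49,20)]
for x in e: print(x)
for t in [(420,190,0),(412,155,0),(355,281,0)]: print(atz(c,t[:2],t[2]))
K,Rm,t=cal("wrist");s=env.get_state();print("cam in tool",rot().T@(-Rm.T@t-s["ee_pos"]),"\naxes in tool\n",Rm@rot(),rot())
E
```

```text
nest rim [ 617.3 -113.3   34. ] floor [ 618.5 -113.7   28. ] glass [545.5 -82.3  42. ] disp [620.   46.7  36. ] knob [ 555.6 -245.3  127. ]
[678.  121.7  34. ]
[ 675.2 -188.9   34. ]
[487.7 -38.1  34. ]
[ 487.8 -185.7   34. ]
[487.4 214.8  20. ]
[ 480.6 -276.6   20. ]
[688.1 211.7  20. ]
[ 681.1 -279.7   20. ]
[ 580.3 -480.9    0. ]
[ 680.6 -461.2    0. ]
[ 324.9 -295.3    0. ]
cam in tool [ -82.2 -167.2   -0.4] 
axes in tool
 [[ 0.   0.   1. ]
 [ 1.  -0.3 -0. ]
 [ 0.3  1.  -0. ]] [[ 1.   0.   0.3]
 [-0.3  0.   1. ]
 [-0.  -1.   0. ]]
```

```bash
cat >> h.py <<'E'
def go(x,y,z,yawdeg=None):
    s=env.get_state(); r=rot(); d=r.T@(np.array([x,y,z])-s["ee_pos"])
    yaw=np.degrees(np.arctan2(r[1,0],r[0,0]))
    print("shift",np.round(d,1),"yaw",round(yaw,2),"roll",None if yawdeg is None else round(yaw-yawdeg,2),"tcp",np.round(s["ee_pos"],1),"F",np.round(s["contact_force"],1),"t",s["clock"],"grip",round(s["grip_width"],2))
E
python3 -c "
from h import *
go(490,-60,200,-23.3)"
```

```text
shift [ 488.9   18.6 -481.1] yaw -15.0 roll 8.3 tcp [142.3 531.3 218.7] F [-0.7 -0.4  0.4] t 1.0 grip 1.0
```

```bash
python3 -m crank '[{"x":29,"z":-28,"hand":0},{"x":58,"z":-57,"hand":0},{"x":87,"z":-86,"hand":0},{"x":116,"z":-114,"hand":0},{"x":145,"z":-143,"hand":0}]'
python3 -m crank '[{"x":29,"z":-28,"hand":0},{"x":58,"z":-57,"hand":0},{"x":87,"z":-86,"hand":0},{"x":116,"z":-114,"hand":0},{"x":145,"z":-143,"hand":0}]'
python3 -m crank '[{"x":29,"z":-28,"hand":0},{"x":58,"z":-57,"hand":0},{"x":87,"z":-86,"hand":0},{"x":116,"z":-114,"hand":0},{"x":145,"z":-143,"hand":0}]'
python3 -c "
from h import *
go(490,-60,200,-23.3)"
```

```text
shift [ 488.9   18.6 -481.1] yaw -15.0 roll 8.3 tcp [142.3 531.3 218.7] F [-0.7 -0.4  0.4] t 1.0 grip 1.0invalid input
invalid input
invalid input
```

```bash
python3 -m crank '[{"x":29,"y":0,"z":-28,"roll":0,"hand":0},{"x":58,"y":0,"z":-57,"roll":0,"hand":0},{"x":87,"y":0,"z":-86,"roll":0,"hand":0},{"x":116,"y":0,"z":-114,"roll":0,"hand":0},{"x":145,"y":0,"z":-143,"roll":0,"hand":0}]'
```

```text
clock: 1.42
ee_pos: [245.8, 354.0, 218.7]
ee_rot: [0.701, -0.701, 0.092, -0.092]
contact_force: [0.2, 0.4, 0.2]
grip_width: 0.689
```

```bash
python3 -m crank '[{"x":29,"y":0,"z":-28,"roll":0,"hand":0},{"x":58,"y":0,"z":-57,"roll":0,"hand":0},{"x":87,"y":0,"z":-86,"roll":0,"hand":0},{"x":116,"y":0,"z":-114,"roll":0,"hand":0},{"x":145,"y":0,"z":-143,"roll":0,"hand":0}]'
python3 -m crank '[{"x":29,"y":0,"z":-28,"roll":0,"hand":0},{"x":58,"y":0,"z":-57,"roll":0,"hand":0},{"x":87,"y":0,"z":-86,"roll":0,"hand":0},{"x":116,"y":0,"z":-114,"roll":0,"hand":0},{"x":145,"y":0,"z":-143,"roll":0,"hand":0}]'
python3 -c "
from h import *
go(490,-60,200,-23.3)"
```

```text
clock: 1.83
ee_pos: [349.6, 176.6, 219.0]
ee_rot: [0.701, -0.701, 0.092, -0.092]
contact_force: [0.9, 0.8, 0.1]
grip_width: 0.498
clock: 2.25
ee_pos: [453.5, -1.0, 219.2]
ee_rot: [0.701, -0.701, 0.092, -0.093]
contact_force: [0.3, 0.9, 0.5]
grip_width: 0.5
shift [ 50.5  19.3 -47.6] yaw -14.98 roll 8.32 tcp [453.5  -1.  219.2] F [0.3 0.9 0.5] t 2.25 grip 0.5
```

```bash
python3 -m crank '[{"x":20,"y":8,"z":-20,"roll":3,"hand":0},{"x":40,"y":16,"z":-38,"roll":6,"hand":0},{"x":50,"y":19,"z":-47.5,"roll":8.3,"hand":0},{"x":50,"y":19,"z":-47.5,"roll":8.3,"hand":0},{"x":50,"y":19,"z":-47.5,"roll":8.3,"hand":0}]'
python3 - <<'E'
from h import *
go(490,-60,200,-23.3)
im=optics.get_image("wrist"); cv2.imwrite("pics/w1.png",im); np.savez("w1.npz",**dict(zip("KRt",cal("wrist"))))
for t in ["cover_glass","nest"]:
    print(t,[(np.round(x["location"],1),round(x["confidence"],2)) for x in models.landmark_of("wrist",t)[:3]])
E
```

```text
clock: 2.67
ee_pos: [489.2, -59.5, 200.2]
ee_rot: [0.693, -0.692, 0.142, -0.143]
contact_force: [0.4, -0.0, 0.3]
grip_width: 0.5
shift [ 0.9  0.2 -0.2] yaw -23.26 roll 0.04 tcp [489.2 -59.5 200.2] F [ 0.4 -0.   0.3] t 2.6667 grip 0.5
cover_glass [(array([263.2, 222.6]), 0.86), (array([218.3, 124.3]), 0.85), (array([303.4, 329.5]), 0.71)]
nest [(array([263.8, 268.9]), 0.65), (array([304.9, 219.2]), 0.3)]
```

View pics/w1.png

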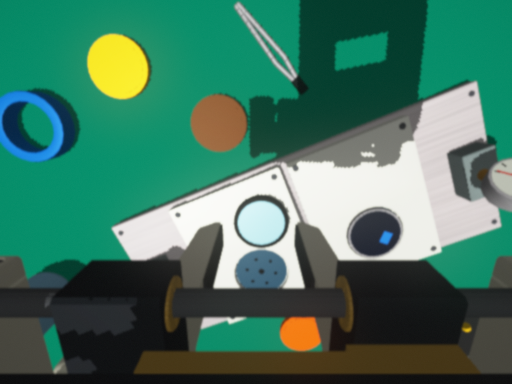

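The wrist view shows the pale-blue black-rimmed glass at (262,221) and the dark nest at (262,269), directly ahead between the fingers. The brown disc at (219,123) is off the jig, so the glass is unambiguous.

```bash
python3 - <<'E'
from h import *
np.set_printoptions(precision=1,suppress=True)
z=np.load("w1.npz"); c=(z["K"],z["R"],z["t"]); im=cv2.imread("pics/w1.png"); ct=cal("top"); tp=cv2.imread("pics/top0.png")
def blob(im,lo,hi,seed):
    m=cv2.inRange(cv2.cvtColor(im,cv2.COLOR_BGR2HSV),lo,hi); n,l=cv2.connectedComponents(m); 
    k=l[seed[1],seed[0]]; cnt,_=cv2.findContours((l==k).astype(np.uint8),cv2.RETR_EXTERNAL,cv2.CHAIN_APPROX_NONE)
    cc=max(cnt,key=cv2.contourArea); return cv2.fitEllipse(cv2.convexHull(cc))
print(cv2.cvtColor(im,cv2.COLOR_BGR2HSV)[[221,257],[262,262]],cv2.cvtColor(tp,cv2.COLOR_BGR2HSV)[[198,170],[279,288]])
e1=blob(im,(80,30,120),(110,120,255),(262,221)); e2=blob(tp,(80,30,120),(110,120,255),(279,198))
n1=blob(im,(90,60,50),(115,200,150),(262,255)); n2=blob(tp,(90,60,50),(115,200,150),(285,172))
print(e1,e2);print(n1,n2)
print("glass tri",tri([(c,e1[0]),(ct,e2[0])]),"wrist@42",atz(c,e1[0],42),"top@42",atz(ct,e2[0],42))
print("nest tri",tri([(c,n1[0]),(ct,n2[0])]),"wrist@28",atz(c,n1[0],28),"top@28",atz(ct,n2[0],28))
vis=cv2.resize(im[190:310,190:340],None,fx=4,fy=4,interpolation=cv2.INTER_CUBIC)
for P,col in [((545.5,-82.3,42),(0,0,255)),((617.5,-113.4,34),(0,255,0))]:
    r=37 if P[2]==34 else 35
    pts=np.array([(proj(c,(P[0]+r*np.cos(a),P[1]+r*np.sin(a),P[2]))-[190,190]+.5)*4 for a in np.linspace(0,6.3,80)]).astype(int)
    cv2.polylines(vis,[pts],True,col,1)
cv2.imwrite("pics/v1.png",vis)
E
```

```text
[[ 92  37 243]
 [101 109 133]] [[ 98  48 200]
 [103  88 113]]
((260.7693176269531, 222.37062072753906), (44.87632369995117, 48.18037414550781), 89.15066528320312) ((278.8817138671875, 197.4061737060547), (21.88590431213379, 22.407400131225586), 93.58773803710938)
((260.8797912597656, 271.1815185546875), (41.70475387573242, 49.64643859863281), 87.6698226928711) ((290.187255859375, 172.10435485839844), (23.176313400268555, 23.363039016723633), 80.421142578125)
glass tri [545.2 -81.3  46.2] wrist@42 [547.3 -81.3  42. ] top@42 [545.4 -82.3  42. ]
nest tri [ 618.  -112.1   32.6] wrist@28 [ 621.2 -112.5   28. ] top@28 [ 618.6 -113.2   28. ]
```

View pics/v1.png

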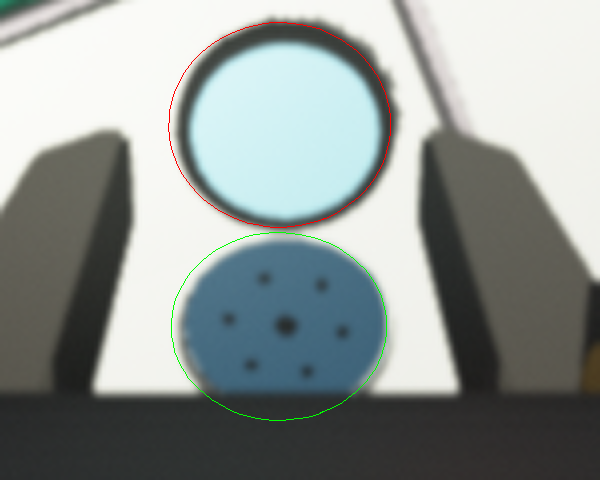

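```bash
python3 -c "
from h import *
go(495.8,-60.1,38,-23.2)"
```

```text
shift [  6.3 162.8   1. ] yaw -23.15 roll 0.05 tcp [489.2 -58.7 200.7] F [-0.5  0.3  0.5] t 2.8167 grip 0.5
```

```bash
python3 -m crank '[{"x":6,"y":40,"z":0,"roll":0,"hand":0},{"x":6,"y":80,"z":0,"roll":0,"hand":0},{"x":6,"y":120,"z":0,"roll":0,"hand":0},{"x":6,"y":145,"z":0,"roll":0,"hand":0},{"x":6,"y":155,"z":0,"roll":0,"hand":0}]'
python3 -m crank '[{"x":0,"y":3,"z":0,"roll":0,"hand":0},{"x":0,"y":5,"z":0,"roll":0,"hand":0},{"x":0,"y":6.5,"z":0,"roll":0,"hand":0},{"x":0,"y":7.5,"z":0,"roll":0,"hand":0},{"x":0,"y":7.5,"z":0,"roll":0,"hand":0}]'
python3 - <<'E'
from h import *
go(546.3-35*.919,-81.8+35*.394,37.5,-23.2)
im=optics.get_image("wrist"); cv2.imwrite("pics/w2.png",im)
E
```

```text
clock: 3.23
ee_pos: [493.1, -59.6, 43.1]
ee_rot: [0.693, -0.692, 0.142, -0.14]
contact_force: [-0.4, 0.4, -0.1]
grip_width: 0.504
clock: 3.65
ee_pos: [493.8, -59.6, 36.6]
ee_rot: [0.693, -0.692, 0.141, -0.141]
contact_force: [0.2, 0.1, 0.1]
grip_width: 0.499
shift [22.  -0.9  0.2] yaw -23.04 roll 0.16 tcp [493.8 -59.6  36.6] F [0.2 0.1 0.1] t 3.65 grip 0.5
```

View pics/w2.png

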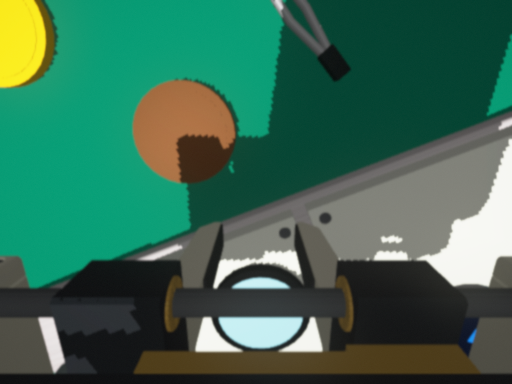

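```bash
python3 -m crank '[{"x":7,"y":-0.7,"z":0,"roll":0,"hand":0},{"x":14,"y":-0.7,"z":0,"roll":0,"hand":0},{"x":18,"y":-0.7,"z":0,"roll":0,"hand":0},{"x":21,"y":-0.7,"z":0,"roll":0,"hand":0},{"x":24,"y":-0.7,"z":0,"roll":0,"hand":0}]'
python3 -m crank '[{"x":4,"y":0,"z":0,"roll":0,"hand":0},{"x":9,"y":0,"z":0,"roll":0,"hand":0},{"x":14,"y":0,"z":0,"roll":0,"hand":0},{"x":19,"y":0,"z":0,"roll":0,"hand":0},{"x":23,"y":0,"z":0,"roll":0,"hand":0}]'
python3 - <<'E'
from h import *
s=np.array([619,-113])-35*np.array([.919,-.394])
go(*s,37.5,-23.2)
im=optics.get_image("wrist"); cv2.imwrite("pics/w3.png",im)
im=optics.get_image("top"); cv2.imwrite("pics/t3.png",cv2.resize(im[140:230,165:360],None,fx=4,fy=4))
E
```

```text
clock: 4.12
ee_pos: [516.1, -69.2, 37.1]
ee_rot: [0.693, -0.692, 0.142, -0.141]
contact_force: [-1.4, 1.0, 1.3]
grip_width: 0.503
clock: 4.53
ee_pos: [537.8, -78.5, 37.1]
ee_rot: [0.693, -0.692, 0.142, -0.141]
contact_force: [-0.4, 0.8, 0.1]
grip_width: 0.5
shift [53.2 -0.5  0.1] yaw -23.05 roll 0.15 tcp [537.8 -78.5  37.1] F [-0.4  0.8  0.1] t 4.5333 grip 0.5
```

View pics/w3.png

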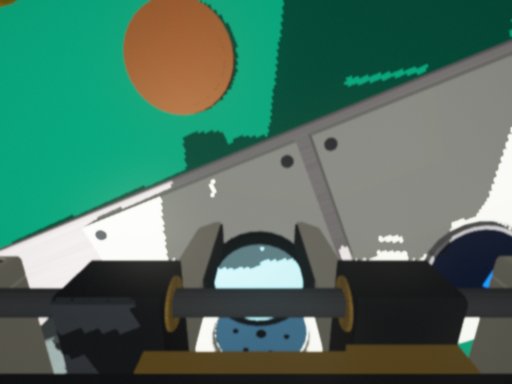

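View pics/t3.png

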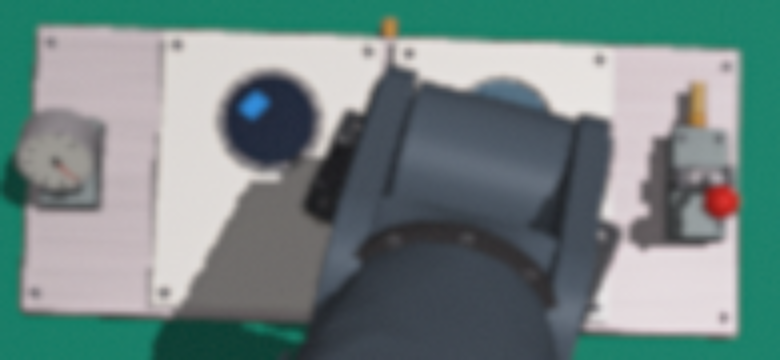

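The glass (262,280) is cradled between the fingertips and lined up with the nest (261,335). The arm covers both in the top view.

```bash
python3 -m crank '[{"x":5,"y":-0.2,"z":0,"roll":0,"hand":0},{"x":10,"y":-0.2,"z":0,"roll":0,"hand":0},{"x":15,"y":-0.2,"z":0,"roll":0,"hand":0},{"x":20,"y":-0.2,"z":0,"roll":0,"hand":0},{"x":25,"y":-0.2,"z":0,"roll":0,"hand":0}]'
python3 -m crank '[{"x":4,"y":0,"z":0,"roll":0,"hand":0},{"x":8,"y":0,"z":0,"roll":0,"hand":0},{"x":12,"y":0,"z":0,"roll":0,"hand":0},{"x":15,"y":0,"z":0,"roll":0,"hand":0},{"x":18,"y":0,"z":0,"roll":0,"hand":0}]'
python3 - <<'E'
from h import *
s=np.array([619,-113])-35*np.array([.919,-.394])
go(*s,37.5,-23.2)
im=optics.get_image("wrist"); cv2.imwrite("pics/w4.png",im)
im=optics.get_image("scene"); cv2.imwrite("pics/s4.png",cv2.resize(im[130:280,150:350],None,fx=4,fy=4))
E
```

```text
clock: 5.05
ee_pos: [561.4, -88.6, 37.3]
ee_rot: [0.693, -0.692, 0.141, -0.141]
contact_force: [-0.0, 0.1, -0.1]
grip_width: 0.501
clock: 5.47
ee_pos: [578.2, -95.7, 37.3]
ee_rot: [0.693, -0.692, 0.141, -0.141]
contact_force: [-0.6, -0.2, 0.8]
grip_width: 0.502
shift [ 9.3 -0.2  0.1] yaw -23.06 roll 0.14 tcp [578.2 -95.7  37.3] F [-0.6 -0.2  0.8] t 5.4667 grip 0.5
```

View pics/w4.png

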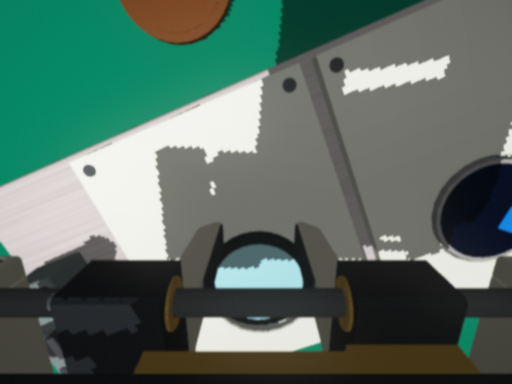

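View pics/s4.png

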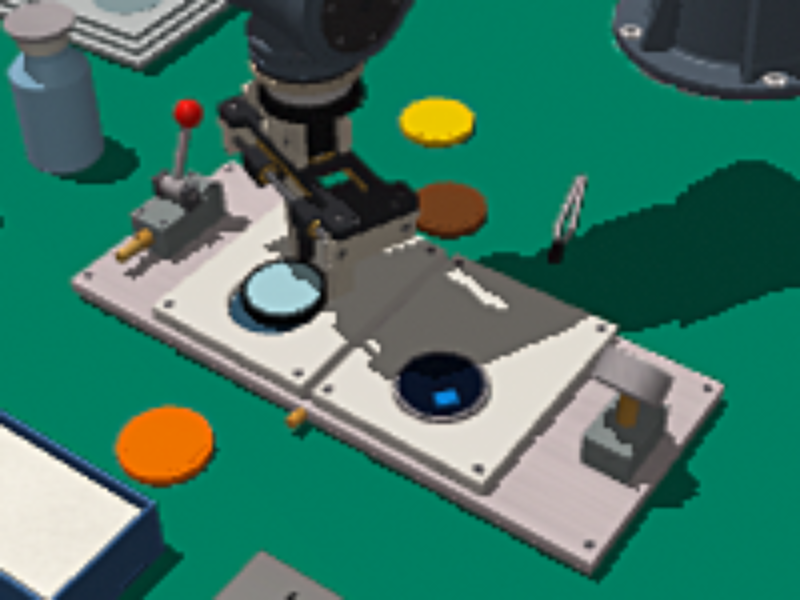

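The scene view shows the glass still level, with its far part hanging over the nest. The gripper clears the lever.

```bash
python3 -m crank '[{"x":2,"y":0,"z":0,"roll":0,"hand":0},{"x":4,"y":0,"z":0,"roll":0,"hand":0},{"x":6,"y":0,"z":0,"roll":0,"hand":0},{"x":7.5,"y":0,"z":0,"roll":0,"hand":0},{"x":9,"y":0,"z":0,"roll":0,"hand":0}]'
python3 - <<'E'
from h import *
s=np.array([619,-113])-35*np.array([.919,-.394])
go(*s,37.5,-23.2)
a=cv2.resize(optics.get_image("wrist")[180:350,160:370],None,fx=2,fy=2)
b=cv2.resize(optics.get_image("scene")[170:240,180:290],None,fx=4,fy=4)
o=np.zeros((640,460,3),np.uint8);o[:340,:420]=a;o[345:625,:440]=b;cv2.imwrite("pics/m5.png",o)
E
```

```text
clock: 5.98
ee_pos: [586.8, -99.3, 37.3]
ee_rot: [0.693, -0.692, 0.141, -0.141]
contact_force: [-0.4, 0.4, 0.7]
grip_width: 0.5
shift [-0.  -0.2  0.1] yaw -23.06 roll 0.14 tcp [586.8 -99.3  37.3] F [-0.4  0.4  0.7] t 5.9833 grip 0.5
```

```bash
python3 -c "
import cv2;i=cv2.imread('pics/m5.png');cv2.imwrite('pics/m5s.png',cv2.resize(i,(418,582)))"
```

```text
(no output)
```

View pics/m5s.png

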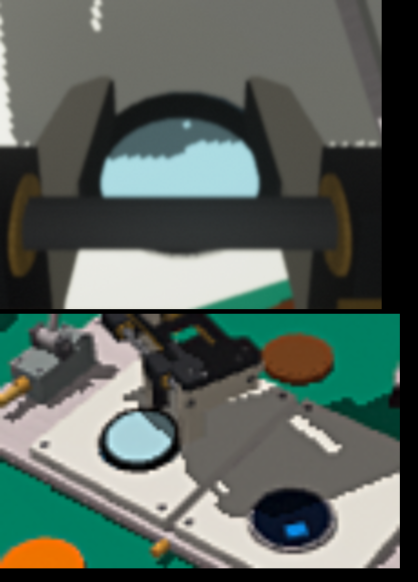

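The rear side of the black rim still shows in the wrist crop (crop about (180,110)), so the glass has not fully dropped. I'll push on by small steps.

```bash
python3 -m crank '[{"x":0.7,"y":0,"z":0,"roll":0,"hand":0},{"x":1.4,"y":0,"z":0,"roll":0,"hand":0},{"x":2,"y":0,"z":0,"roll":0,"hand":0},{"x":2.5,"y":0,"z":0,"roll":0,"hand":0},{"x":3,"y":0,"z":0,"roll":0,"hand":0}]'
cat > v.py <<'E'
from h import *
import sys
s=np.array([619,-113])-35*np.array([.919,-.394])
go(*s,37.5,-23.2)
a=cv2.resize(optics.get_image("wrist")[180:350,160:370],None,fx=1.8,fy=1.8)
b=cv2.resize(optics.get_image("scene")[170:240,180:290],None,fx=3.5,fy=3.5)
o=np.zeros((306,378+385,3),np.uint8);o[:,:378]=a;o[:245,378:]=b;cv2.imwrite("pics/%s.png"%sys.argv[1],o)
E
python3 v.py m6
```

```text
clock: 6.5
ee_pos: [589.7, -100.6, 37.4]
ee_rot: [0.693, -0.692, 0.141, -0.142]
contact_force: [-0.3, 0.3, -0.6]
grip_width: 0.501
shift [-3.2 -0.1  0.2] yaw -23.07 roll 0.13 tcp [ 589.7 -100.6   37.4] F [-0.3  0.3 -0.6] t 6.5 grip 0.5
```

View pics/m6.png

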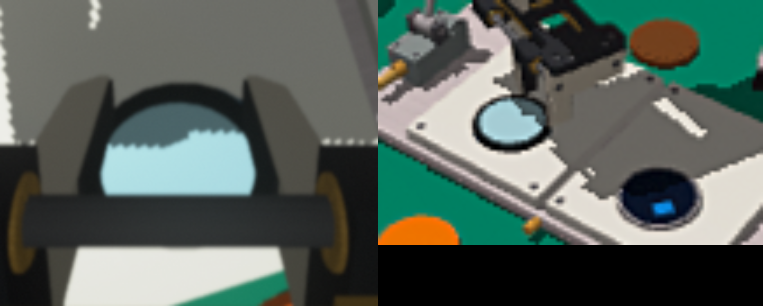

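```bash
python3 -m crank '[{"x":-10,"y":0,"z":0,"roll":0,"hand":0},{"x":-25,"y":-10,"z":0,"roll":0,"hand":0},{"x":-50,"y":-35,"z":0,"roll":0,"hand":0},{"x":-75,"y":-65,"z":0,"roll":0,"hand":0},{"x":-100,"y":-95,"z":0,"roll":0,"hand":0}]'
python3 -m crank '[{"x":-20,"y":-35,"z":0,"roll":0,"hand":0},{"x":-20,"y":-65,"z":0,"roll":0,"hand":0},{"x":-20,"y":-65,"z":0,"roll":0,"hand":0},{"x":-20,"y":-65,"z":0,"roll":0,"hand":0},{"x":-20,"y":-65,"z":0,"roll":0,"hand":0}]'
python3 - <<'E'
from h import *
np.set_printoptions(precision=1,suppress=True)
go(490,-60,200)
o=[]
w=optics.get_image("wrist");cw=cal("wrist");t=optics.get_image("top");s=optics.get_image("scene")
cv2.imwrite("pics/w7.png",w);cv2.imwrite("pics/t7f.png",t);cv2.imwrite("pics/s7f.png",s);np.savez("w7.npz",K=cw[0],R=cw[1],t=cw[2])
P=proj(cw,(619,-113,36)).astype(int);print(P)
a=cv2.resize(w[max(P[1]-40,0):P[1]+40,P[0]-50:P[0]+50],(500,400),interpolation=cv2.INTER_CUBIC)
cv2.imwrite("pics/w7c.png",a)
b=cv2.resize(t[140:230,195:355],None,fx=2.5,fy=2.5,interpolation=cv2.INTER_CUBIC);c=cv2.resize(s[150:250,165:335],None,fx=2.5,fy=2.5,interpolation=cv2.INTER_CUBIC)
m=np.zeros((max(b.shape[0],c.shape[0]),b.shape[1]+c.shape[1],3),np.uint8);m[:b.shape[0],:b.shape[1]]=b;m[:c.shape[0],b.shape[1]:]=c[:,:];cv2.imwrite("pics/m7.png",m[:, :800] if m.shape[1]>800 else m);print(m.shape)
E
```

```text
clock: 7.02
ee_pos: [496.1, -61.1, 132.8]
ee_rot: [0.693, -0.692, 0.142, -0.141]
contact_force: [0.9, -0.5, 1.1]
grip_width: 0.497
clock: 7.43
ee_pos: [477.6, -53.3, 197.1]
ee_rot: [0.693, -0.692, 0.142, -0.141]
contact_force: [0.4, 0.6, -0.9]
grip_width: 0.499
shift [14.  -2.9 -1.3] yaw -23.08 roll None tcp [477.6 -53.3 197.1] F [ 0.4  0.6 -0.9] t 7.4333 grip 0.5
[259 283]
(250, 825, 3)
```

View pics/w7c.png

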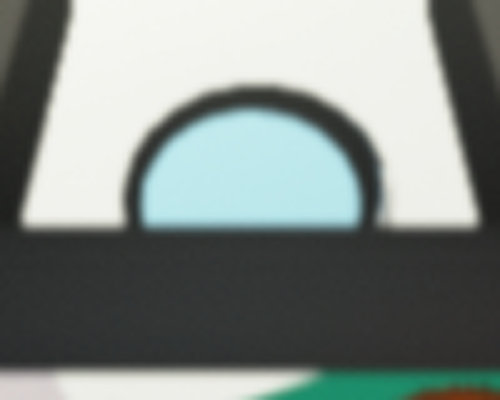

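View pics/m7.png

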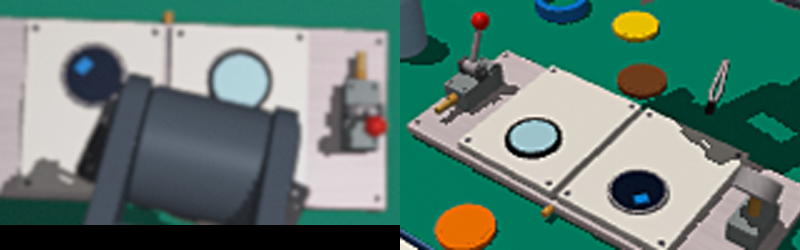

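```bash
python3 -c "
from h import *
go(425,-190,200,-0.7)"
```

```text
shift [   5.4   -3.6 -146.2] yaw -23.08 roll -22.38 tcp [477.3 -53.4 196.5] F [ 0.  -0.1 -0.2] t 7.5833 grip 0.5
```

```bash
python3 -m crank '[{"x":1,"y":-3,"z":-36,"roll":-5,"hand":-1},{"x":2,"y":-3,"z":-73,"roll":-10,"hand":-1},{"x":4,"y":-3,"z":-110,"roll":-16,"hand":-1},{"x":5,"y":-3,"z":-146,"roll":-22.4,"hand":-1},{"x":5,"y":-3,"z":-146,"roll":-22.4,"hand":-1}]' 20
python3 - <<'E'
from h import *
np.set_printoptions(precision=1,suppress=True)
go(425,-190,200,-.7)
w=optics.get_image("wrist");cw=cal("wrist");t=optics.get_image("top");ct=cal("top")
cv2.imwrite("pics/w8.png",w);cv2.imwrite("pics/t8.png",t);np.savez("w8.npz",K=cw[0],R=cw[1],t=cw[2])
for im,c,n in ((w,cw,"w"),(t,ct,"t")):
    for t_ in ["cover_glass","lever_knob"]:
        nm="wrist" if n=="w" else "top"
        print(n,t_,[(np.round(x["location"],1),round(x["confidence"],2)) for x in models.landmark_of(nm,t_)[:3]])
E
```

```text
clock: 8.0
ee_pos: [422.9, -193.5, 198.4]
ee_rot: [0.708, -0.707, 0.004, -0.0]
contact_force: [-1.1, -0.1, 0.2]
grip_width: 0.187
shift [ 2.  -1.6  3.5] yaw -0.32 roll 0.38 tcp [ 422.9 -193.5  198.4] F [-1.1 -0.1  0.2] t 8.0 grip 0.19
w cover_glass [(array([342.5, 161.8]), 0.83), (array([282. ,  74.2]), 0.77)]
w lever_knob []
t cover_glass [(array([281. , 244.1]), 0.93), (array([290.1, 172.8]), 0.89), (array([232.1, 173. ]), 0.71)]
t lever_knob [(array([348.4, 191.1]), 0.63)]
```

View pics/w8.png

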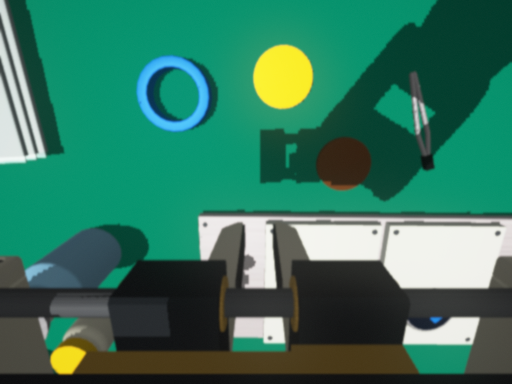

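View pics/t8.png

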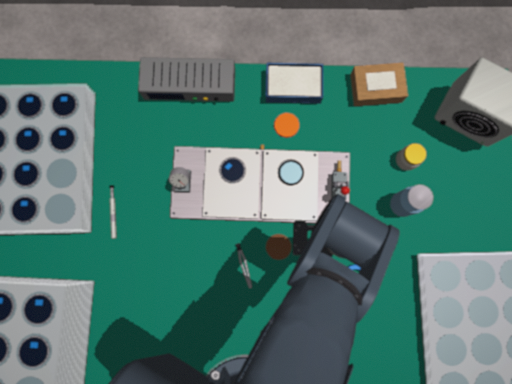

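The top view now shows the glass in the nest at (290,172). I'll measure it against the earlier nest position.

```bash
python3 - <<'E'
from h import *
np.set_printoptions(precision=2,suppress=True)
ct=cal("top"); tp=cv2.imread("pics/t8.png"); s=cv2.imread("pics/s7f.png")
def blob(im,lo,hi,seed):
    m=cv2.inRange(cv2.cvtColor(im,cv2.COLOR_BGR2HSV),lo,hi); n,l=cv2.connectedComponents(m); k=l[seed[1],seed[0]]
    cnt,_=cv2.findContours((l==k).astype(np.uint8),cv2.RETR_EXTERNAL,cv2.CHAIN_APPROX_NONE); return cv2.fitEllipse(cv2.convexHull(max(cnt,key=cv2.contourArea)))
e=blob(tp,(80,30,120),(110,120,255),(290,172)); print(e, atz(ct,e[0],36)); print("nest@28",atz(ct,(290.19,172.10),28))
# knob red
def red(im):
    h=cv2.cvtColor(im,cv2.COLOR_BGR2HSV); m=cv2.inRange(h,(0,170,90),(6,255,255))|cv2.inRange(h,(174,170,90),(180,255,255))
    n,l,st,c=cv2.connectedComponentsWithStats(m); return [(st[i],c[i]) for i in range(1,n) if st[i,4]>15]
print(red(tp),red(s))
rt=red(tp)[0][1]; rs=red(s)[0][1]; print("knob tri",tri([(ct,rt),(cal("scene"),rs)]),atz(ct,rt,125))
a=cv2.resize(tp[148:198,250:355],None,fx=7,fy=7,interpolation=cv2.INTER_CUBIC);cv2.imwrite("pics/t8c.png",a)
sc=cv2.resize(s[180:230,190:290],None,fx=7,fy=7,interpolation=cv2.INTER_CUBIC);cv2.imwrite("pics/s8c.png",sc)
E
```

```text
((290.7222595214844, 172.19564819335938), (21.867658615112305, 22.1189022064209), 126.28024291992188) [ 616.76 -114.14   36.  ]
nest@28 [ 618.56 -113.23   28.  ]
[(array([342, 187,   7,   7,  41], dtype=int32), array([344.66, 189.85]))] [(array([194, 155,   6,   7,  35], dtype=int32), array([196.57, 157.77]))]
knob tri [ 556.56 -245.2   126.37] [ 556.57 -245.17  125.  ]
```

View pics/t8c.png

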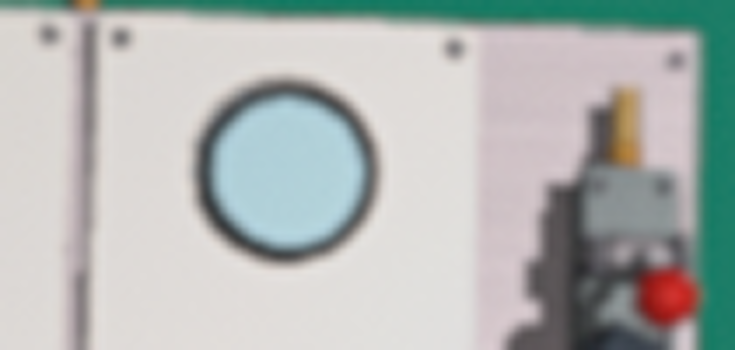

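View pics/s8c.png

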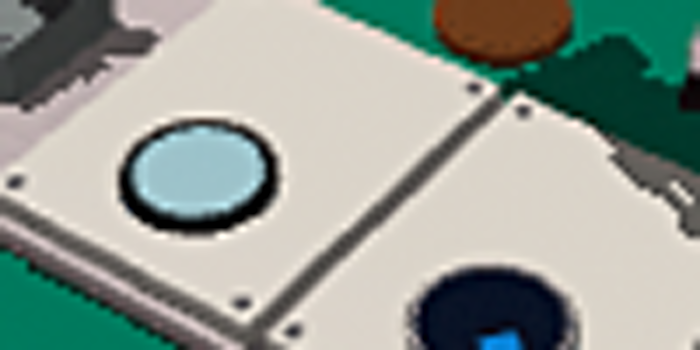

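```bash
python3 - <<'E'
from h import *
np.set_printoptions(precision=2,suppress=True)
ct=cal("top");cs=cal("scene")
def blob(im,seed,lo=(80,25,110),hi=(112,120,255)):
    m=cv2.inRange(cv2.cvtColor(im,cv2.COLOR_BGR2HSV),lo,hi); n,l=cv2.connectedComponents(m); k=l[seed[1],seed[0]]
    cnt,_=cv2.findContours((l==k).astype(np.uint8),cv2.RETR_EXTERNAL,cv2.CHAIN_APPROX_NONE); return cv2.fitEllipse(cv2.convexHull(max(cnt,key=cv2.contourArea)))
I=lambda n: cv2.imread("pics/"+n)
p=tuple(int(v) for v in proj(cs,(617,-114,36))); print(p)
for t,st,s,ss in (("top0.png",(279,198),"scene0.png",(241,195)),("t8.png",(290,172),"s7f.png",p)):
    a=blob(I(t),st);b=blob(I(s),ss);print(a,b,tri([(ct,a[0]),(cs,b[0])]))
    # predicted ellipse axes for inner pale disc
# predicted shape of flat disc and tilted disc
b=blob(I("s7f.png"),p)
E
```

```text
(218, 203)
((278.9688720703125, 197.35325622558594), (22.081661224365234, 22.570444107055664), 97.06096649169922) ((239.54605102539062, 194.0974884033203), (11.464942932128906, 17.725133895874023), 89.03759002685547) [545.78 -82.63  40.79]
((290.6777648925781, 172.0648651123047), (22.010963439941406, 22.694019317626953), 116.71934509277344) ((217.85165405273438, 204.0340118408203), (12.41350269317627, 18.55581283569336), 85.72630310058594) [ 617.6  -114.52   35.15]
```

The glass top dropped about 5.6 mm and sits within about 2 mm of the nest's centre, flat, so it is seated. Next is the lever.

```bash
python3 -c "
from h import *
go(505,-245.2,109,-0.7)"
```

```text
shift [ 80.9  89.6 -55.8] yaw -0.68 roll 0.02 tcp [ 425.  -188.6  199. ] F [-0.2 -1.  -0.5] t 8.3 grip 0.0
```

```bash
python3 -m crank '[{"x":20,"y":15,"z":-20,"roll":0,"hand":-1},{"x":42,"y":35,"z":-40,"roll":0,"hand":-1},{"x":65,"y":60,"z":-55,"roll":0,"hand":-1},{"x":81,"y":85,"z":-56,"roll":0,"hand":-1},{"x":81,"y":90,"z":-56,"roll":0,"hand":-1}]'
python3 -m crank '[{"x":1,"y":0,"z":0,"roll":0,"hand":-1},{"x":1,"y":0,"z":0,"roll":0,"hand":-1},{"x":1,"y":0,"z":0,"roll":0,"hand":-1},{"x":1,"y":0,"z":0,"roll":0,"hand":-1},{"x":1,"y":0,"z":0,"roll":0,"hand":-1}]'
python3 - <<'E'
from h import *
go(593.5,-245.8,109,-.7)
cv2.imwrite("pics/w9.png",optics.get_image("wrist"))
s=optics.get_image("scene");cv2.imwrite("pics/s9.png",cv2.resize(s[110:250,140:320],None,fx=4,fy=4))
E
```

```text
clock: 8.72
ee_pos: [505.9, -244.2, 104.6]
ee_rot: [0.709, -0.705, 0.006, -0.002]
contact_force: [-0.5, 0.3, -0.1]
grip_width: 0.005
clock: 9.13
ee_pos: [507.1, -244.2, 105.9]
ee_rot: [0.708, -0.706, 0.006, -0.002]
contact_force: [-0.1, -0.1, 0.7]
grip_width: 0.003
shift [86.4 -3.6 -0.6] yaw -0.65 roll 0.05 tcp [ 507.1 -244.2  105.9] F [-0.1 -0.1  0.7] t 9.1333 grip 0.0
```

View pics/w9.png

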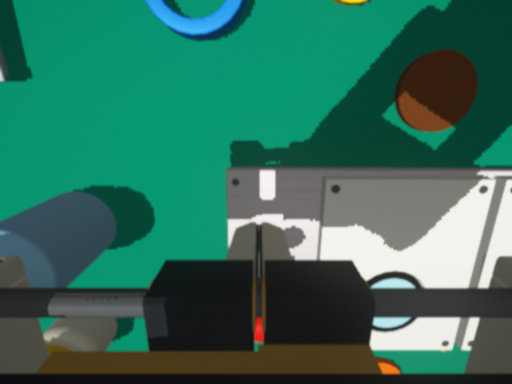

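View pics/s9.png

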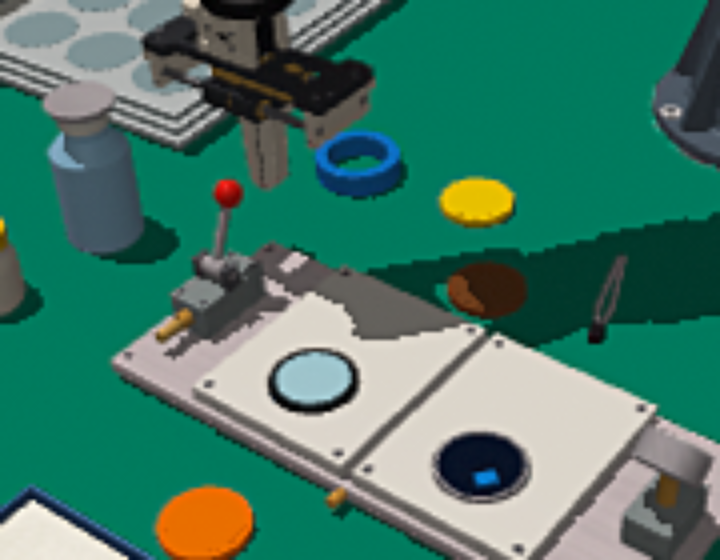

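The red knob shows through the finger slit at (259,330), so the shut fingers are in line with it. The bottle stands clear.

```bash
python3 -m crank '[{"x":15,"y":-3,"z":0,"roll":0,"hand":-1},{"x":27,"y":-3,"z":0,"roll":0,"hand":-1},{"x":37,"y":-3,"z":0,"roll":0,"hand":-1},{"x":47,"y":-3,"z":0,"roll":0,"hand":-1},{"x":57,"y":-3,"z":0,"roll":0,"hand":-1}]'
python3 -m crank '[{"x":6,"y":0,"z":0,"roll":0,"hand":-1},{"x":12,"y":0,"z":0,"roll":0,"hand":-1},{"x":18,"y":0,"z":0,"roll":0,"hand":-1},{"x":22,"y":0,"z":0,"roll":0,"hand":-1},{"x":26,"y":0,"z":0,"roll":0,"hand":-1}]'
python3 - <<'E'
from h import *
go(593.5,-245.8,109,-.7)
s=optics.get_image("scene");cv2.imwrite("pics/s10.png",cv2.resize(s[110:250,140:320],None,fx=4,fy=4))
E
```

```text
clock: 9.65
ee_pos: [564.0, -244.9, 108.6]
ee_rot: [0.708, -0.706, 0.006, -0.002]
contact_force: [-2.4, 0.7, 1.8]
grip_width: 0.003
clock: 10.07
ee_pos: [589.8, -245.1, 108.0]
ee_rot: [0.709, -0.705, 0.007, -0.001]
contact_force: [-3.2, 0.7, -2.1]
grip_width: 0.006
shift [ 3.7 -1.  -0.7] yaw -0.66 roll 0.04 tcp [ 589.8 -245.1  108. ] F [-3.2  0.7 -2.1] t 10.0667 grip 0.01
```

View pics/s10.png

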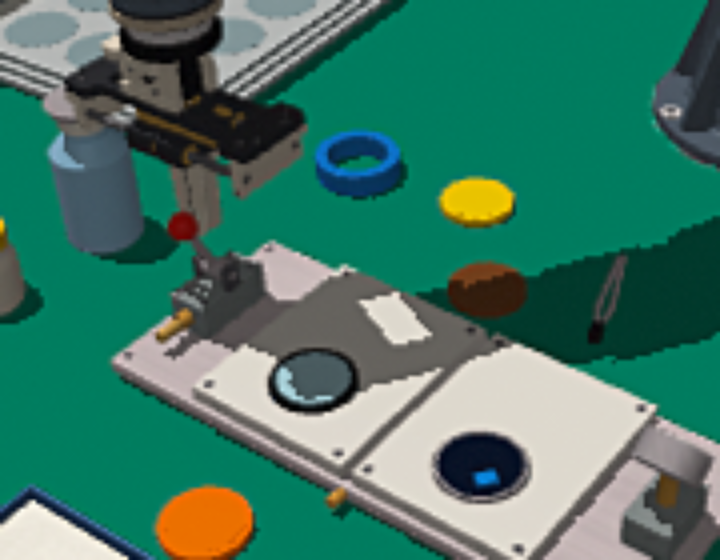

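Lever well over (knob at crop (182,226)), only about 3 N of resistance so far; pushing gently on until the stop is felt.

```bash
python3 -m crank '[{"x":1,"y":0,"z":0,"roll":0,"hand":-1},{"x":2,"y":0,"z":0,"roll":0,"hand":-1},{"x":3,"y":0,"z":0,"roll":0,"hand":-1},{"x":4,"y":0,"z":0,"roll":0,"hand":-1},{"x":4,"y":0,"z":0,"roll":0,"hand":-1}]'
```

```text
clock: 10.53
ee_pos: [593.4, -245.0, 107.9]
ee_rot: [0.709, -0.705, 0.007, -0.001]
contact_force: [-8.4, 1.7, 1.0]
grip_width: 0.006
```

```bash
python3 -m crank '[{"x":0.5,"y":0,"z":0,"roll":0,"hand":-1},{"x":1,"y":0,"z":0,"roll":0,"hand":-1},{"x":1.5,"y":0,"z":0,"roll":0,"hand":-1},{"x":1.5,"y":0,"z":0,"roll":0,"hand":-1},{"x":1.5,"y":0,"z":0,"roll":0,"hand":-1}]'
```

```text
clock: 10.95
ee_pos: [593.5, -245.0, 107.8]
ee_rot: [0.709, -0.705, 0.009, 0.001]
contact_force: [-10.5, 0.8, 3.6]
grip_width: 0.003
```

Stop reached (force up, TCP no longer advancing). Retreat and check.

```bash
python3 -m crank '[{"x":-15,"y":0,"z":0,"roll":0,"hand":-1},{"x":-45,"y":0,"z":0,"roll":0,"hand":-1},{"x":-80,"y":-20,"z":0,"roll":0,"hand":-1},{"x":-115,"y":-40,"z":0,"roll":0,"hand":-1},{"x":-150,"y":-60,"z":0,"roll":0,"hand":-1}]'
python3 -m crank '[{"x":-10,"y":-10,"z":0,"roll":0,"hand":-1},{"x":-10,"y":-30,"z":0,"roll":0,"hand":-1},{"x":-10,"y":-30,"z":0,"roll":0,"hand":-1},{"x":-10,"y":-30,"z":0,"roll":0,"hand":-1},{"x":-10,"y":-30,"z":0,"roll":0,"hand":-1}]'
python3 - <<'E'
from h import *
np.set_printoptions(precision=2,suppress=True)
go(440,-245,200)
t=optics.get_image("top");s=optics.get_image("scene");ct=cal("top");cs=cal("scene")
cv2.imwrite("pics/t11.png",t)
def blob(im,seed,lo=(80,25,110),hi=(112,120,255)):
    m=cv2.inRange(cv2.cvtColor(im,cv2.COLOR_BGR2HSV),lo,hi); n,l=cv2.connectedComponents(m); k=l[seed[1],seed[0]]
    cnt,_=cv2.findContours((l==k).astype(np.uint8),cv2.RETR_EXTERNAL,cv2.CHAIN_APPROX_NONE); return cv2.fitEllipse(cv2.convexHull(max(cnt,key=cv2.contourArea)))
a=blob(t,(290,172));b=blob(s,(218,204));print(a,b,tri([(ct,a[0]),(cs,b[0])]))
def red(im):
    h=cv2.cvtColor(im,cv2.COLOR_BGR2HSV); m=cv2.inRange(h,(0,170,70),(6,255,255))|cv2.inRange(h,(174,170,70),(180,255,255))
    n,l,st,c=cv2.connectedComponentsWithStats(m); return [c[i] for i in range(1,n) if st[i,4]>15]
r=red(t),red(s);print(r, tri([(ct,r[0][0]),(cs,r[1][0])]))
cv2.imwrite("pics/s11.png",cv2.resize(s[110:250,140:320],None,fx=4,fy=4))
E
```

```text
clock: 11.37
ee_pos: [443.2, -243.5, 170.5]
ee_rot: [0.709, -0.705, 0.008, 0.0]
contact_force: [0.5, -0.6, 0.8]
grip_width: 0.008
clock: 11.78
ee_pos: [433.8, -243.6, 200.2]
ee_rot: [0.709, -0.705, 0.008, 0.0]
contact_force: [-0.4, -0.6, -0.9]
grip_width: 0.004
shift [ 6.3  0.1 -1.4] yaw -0.64 roll None tcp [ 433.8 -243.6  200.2] F [-0.4 -0.6 -0.9] t 11.7833 grip 0.0
((290.6923522949219, 172.07427978515625), (22.023311614990234, 22.64043426513672), 115.9557876586914) ((217.85165405273438, 204.0340118408203), (12.41350269317627, 18.55581283569336), 85.72630310058594) [ 617.57 -114.55   35.11]
([array([344.84, 168.49])], [array([184.32, 167.03])]) [ 612.78 -247.08  122.34]
```

View pics/s11.png

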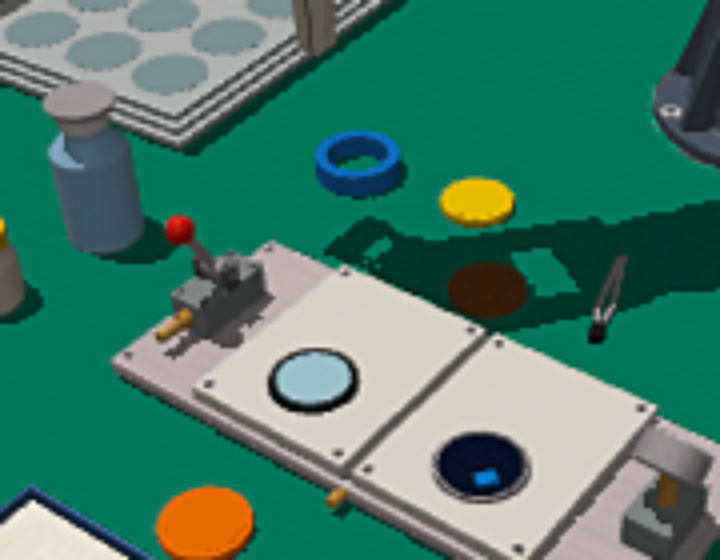

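View pics/t11.png

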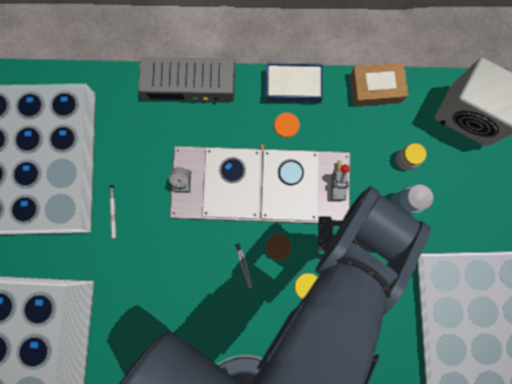

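Knob at x 612.8 mm, as predicted for the stop; glass flat in its nest; display and bystanders are where they were. Handing in.

```bash
python3 -c "
from bench import env
print(env.job_done(), env.get_state()['clock'])"
```

```text
the job is handed in; nothing more can be done
the job is handed in; nothing more can be done
```

The cover glass is in its nest and the vacuum lever is fully over. I handed the job in after about 12 s of the 48 s allowed; no verdict is reported.

- **Glass:** I pushed it across the deck with the half-open fingertips cradling its rear edge until it tipped in and dropped. It was never picked up, and the measured force while pushing stayed around 2 N. In the last pictures its top had come down 5.7 mm, against 6 mm expected. It lies flat, within about 2 mm of the nest's centre, and did not move when I pushed the lever.
- **Lever:** I pushed it with the shut fingers until the stop was felt. The force rose to about 10 N and the fingers stopped advancing. The knob then measured x = 613 mm, where the stop was predicted, and stayed there after I backed off.
- **Everything else:** the last pictures show the display and the bystanders where they were, by eye rather than measured. The arm was clear of everything, with no contact force.

**Disagreements:** wrist and top camera heights differed from the stated ones by about 4 mm, so I judged the drop by the change in height instead. The networks confused the knob, the display and the look-alike discs at times, so I checked their reports against the pictures and measured positions from colour.

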